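# Unbolt a sample safe against its spring catch and slide the lid open

### The arm

A 7-joint arm with a two-finger parallel gripper is mounted at the origin on a cart in front of the work surface, level with it; the furniture and walls round the work are solid. World frame = base frame: x ahead of the robot, y to its left, z up, the work surface at z = 0. Lengths are in m, angles in rad, forces in N, time in s.
With the tool pointing down it reaches from about 0.4 to 0.925 m from the base axis. Payload 4.1 kg.
Tool frame: the origin (TCP) lies midway between the tips of the shut fingers; the grasp point (between the pads) lies 19 mm behind it; z points along the fingers, y is the line along which they close (so a half turn about z gives the same grasp; the last joint's range is limited). The gripper opens to 85 mm and grips with 20 to 120 N. Pads are 22 mm wide; open, the fingers measure 114 mm over their backs; the gripper's body (76 mm by 85 mm) begins 54 mm behind the grasp point. The pads swing forward as they close: fully open they stand 13 mm farther back than shut.
Start: joints at [1.159, 0.398, 0.045, 1.537, -0.019, 1.207, -0.051], TCP at [0.2, -0.618, 0.231] pointing down, gripper open.
Joint ranges: [-2.82, 2.82], [-0.49, 2.23], [-1.37, 1.46], [0, 2.46], [-1.36, 4.5], [0.23, 2], [-2.94, 2.94]. Speed limits (rad/s): [2.57, 2.57, 3.14, 3.14, 3.14, 3.14, 3.14].

### API

Orientations are given as a 3x3 rotation matrix whose columns are the frame's x, y, z axes.
In Python, from cell import robot gives the robot as it stands. The module is installed in compiled form; this text tells all that it offers.
- The arm moves only by the shell command python3 -m pendant 'ROWS' [FORCE]. ROWS is JSON, a list of rows, each an object with "jaw": the opening in per cent of the stroke, from 0 (shut) to 100 (fully open); "dp": the shift along the tool's x, y, z in cm, a list of three; "angular": the turn, a rotation vector about the tool's x, y, z in degrees, a list of three. In form: [{"jaw": jaw, "dp": [dx, dy, dz], "angular": [wx, wy, wz]}, ...]. A call has 1 to 12 rows; each row is the pose to reach, as a shift and turn from the pose commanded when the call began, along the tool's axes at that moment; what a row does not reach only later rows make up. A row lasts 1/12 s, in which the tool goes at most 41.7 mm and 7.16 degrees, less where a joint would pass 70% of its speed; a pose out of reach is approached as far as the arm can. A call with a gripper value outside its range is refused whole. The fingers move at their own pace and stop on an object; FORCE is the grip in N (left out, the last holds). Time passes only in rows, so rows that repeat a pose let the fingers close. It gives the time, the measured TCP pose, the force, the opening and the grip force at its end, in the units of the state.
- robot.get_obs(): the state, without advancing time (a new reading comes with each control period).
- robot.snapshot(name): name is "scene" or "top" or "wrist"; returns a dict with "frame" (400x640x3 uint8, red, green, blue), "fovy" (degrees; the focal length in pixels is half the picture's height over the tangent of half this angle, whatever the lens; pixels are square), "cx", "cy" (the principal point, pixels), "k1" (the pictures are not rectified: a ray, as slopes to the right and down, at radius r is drawn at 1 + k1 r^2 times it, then the intrinsics apply), "camera_from_world" (4x4, takes a point from world to camera coordinates). Camera axes: x right, y up, looking along -z (the intrinsics and any distortion apply to the point x, -y, -z); pixel columns grow to the right and rows downward; lengths in m; the calibration is good to about 2 mm. A picture is of the moment at which its call begins. There is no depth.
- robot.hand_in(): hands the job in; it is judged then, once.
The state is a dict: "time_s": time; "qpos": joint angles; "qvel": joint speeds; "effort": joint torques, N m; "tool_pos": TCP position; "eef_rot": TCP orientation; "ft_force": force on the tool from outside, world axes, zero at the start; "moment": the same for the moment, N m; "opening": finger opening in m; "grasp_force": force on a finger pad.
Only numpy, scipy, OpenCV 4.12 (cv2) and the standard library are available. Lean on these libraries where they do the work, as an engineer would, in place of code of your own. Each camera call takes 0.05 s, during which the arm holds its last target. There are 200 camera calls.

### The job

Open the dark grey sample safe on the bench: with one fingertip hold its spring catch (the springy metal strip next to the bolt) pressed down while the other fingertip pushes the bolt's upright tab back, away from the lid, as far as it goes; then put a fingertip into the lid's sunk finger well and push the lid sideways until it is fully open. It is all done by light pressing and pushing: grip and lift nothing, and leave the bolt drawn and the two vials on the safe and everything else on the bench where they are.

Things in the scene. Friction and masses are not known exactly. Their poses are not given: they have to be found in the camera images.
- safe: Dark grey steel sample safe fixed on the bench, 245 (x) x 250 (y) mm, flat deck 85 mm high. Origin: centre of its underside; x from its front (robot side) to its back, y left, z up; yaw varies. Bolt along x at y -58 mm, its bar pointing +x into the lid's front edge; catch strip beside it at y -19. Lid covers x 22 to 115, y -117 to +1. Nothing fixed on it is over 60 mm above the deck.
- bolt_tab (a point): Middle of the top edge of the bolt's upright steel push tab, 56 mm above the deck; moves with the bolt; at (-60, -58, 141) mm in the safe's frame when shut. The tab is a plate 26 mm wide (y), 6 mm thick (x) standing on the bolt's bar; push its far (+x) face toward -x. The bar behind it and its saddles reach only 18 mm above the deck.
- bolt_arm (a point): Middle of the top of the bolt's cross arm, 42 mm above the deck, moves with the bolt; 52 mm farther along +x than the tab's middle. The arm is 8 mm thick (x), 12 mm high, and reaches from the bolt's bar 34 mm toward +y, over the line of the catch strip. Between tab and arm 45 mm are free for the fingertips.
- bolt (a joint): Bolt, m: 0 = shut, 0.030 = fully drawn toward the safe's -x; stays where it is left (friction about 2.5 N). With the catch up the cross arm meets the strip's free end after about 2 mm and is blocked; with the strip down it passes over it and then keeps it down itself. The lid is free only once the bolt is drawn more than about 20 mm.
- catch_pad (a point): Thumb spot (ribbed) on top of the spring strip, 33 mm above the deck when released, then at (-42, -19, 118) mm in the safe's frame: 18 mm farther along +x than the tab's middle, 39 mm to its left (+y). Strip 26 mm wide (y), x from -100 to -14 mm, clamped at its front (-x) end, rising to its free end. Fully pressed it lies level, top 26 mm above the deck, and a fingertip can slide along it.
- catch (a joint): Catch strip, rad: 0 = released (sprung up), 0.115 = pressed fully down on its stop: 7 mm down at the catch_pad point, against 3 N rising to 6 N. The bolt can pass from about 0.075 on. Let go, it springs up (once the bolt is drawn only to about 0.07, under the cross arm).
- lid_well (a point): Middle of the finger well in the white sliding lid, at the level of the lid's top face, 17 mm above the deck; moves with the lid; at (73, -58, 102) mm in the safe's frame when shut. The well is 54 mm long in x, 60 mm in y and 13 mm deep with upright walls and a rim 1 mm high; push on its +y wall.
- lid (a joint): Sliding lid, m: 0 = shut, 0.105 = fully open against its buffers, moving along the safe's +y. Friction about 2 N; stays where it is left. The shut bolt blocks it.
- vial_a: Bystander: small glass vial with white cap, dia. 26 mm, 55 mm tall, standing loose on the safe's deck. Origin: centre of its underside.
- vial_b: Bystander: second such vial on the safe's deck, 26 mm dia., 55 mm tall. Origin: centre of its underside.
- slide_box: Bystander: small cardboard box of microscope slides, 32 x 84 x 29 mm, lying on the bench just right of the safe. Origin: centre of its underside.
- petri_dish: Bystander: petri dish, dia. 59 mm, 13 mm high, on the bench. Origin: centre of its underside.
- timer: Bystander: white lab timer, 62 x 62 x 18 mm, on the bench. Origin: centre of its underside.
- screwdriver: Bystander: screwdriver with red handle, 145 mm long, lying on the bench.
- felt_pen: Bystander: felt pen, 134 mm long, lying on the bench.
- beaker_100: Bystander: small glass beaker, dia. 53 mm, 70 mm tall, beside the mixer. Origin: centre of its underside.

How it is judged:
On the way, in this order (a step that is already met when the one before it is completed fails the run):
1. the catch strip is pressed down while the bolt is still shut (value of joint catch above 0.075 rad and value of joint bolt below 0.006 m), for 0.05 s.
2. the bolt is drawn fully back (value of joint bolt above 0.027 m and value of joint lid below 0.01 m), for 0.1 s.
3. the lid is pushed fully open (value of joint lid above 0.098 m), for 0.1 s.
At the end, for the whole second after the job is handed in: The lid is open to within 7 mm of its end, the bolt is drawn to within 3 mm of its end, both at rest; the two vials stand upright on the safe and they and all bystanders lie within 2 cm of where they were (value of joint lid above 0.098 m and value of joint bolt above 0.027 m and velocity of joint lid between -0.01 and 0.01 m/s and velocity of joint bolt between -0.01 and 0.01 m/s and distance of each of vial_a, vial_b, slide_box, petri_dish, timer, screwdriver, felt_pen, beaker_100 from where it was at the start of the episode below 0.02 m and angle between each of vial_a, vial_b's own z axis and vertical below 0.1 rad); the robot touches nothing.
It fails at once if a vial on the safe is shifted more than 2 cm, picked up or tipped (distance of any of vial_a, vial_b from where it was at the start of the episode above 0.02 m or angle between any of vial_a, vial_b's own z axis and vertical above 0.35 rad).
It fails at once if another thing on the bench is shifted more than 2 cm, picked up or tipped (distance of any of slide_box, petri_dish, timer, screwdriver, felt_pen, beaker_100 from where it was at the start of the episode above 0.02 m or angle between beaker_100's own z axis and vertical above 0.35 rad).
It fails at once if the safe is forced or squeezed by the fingers with more than 80 N (contact force between the fingers and safe above 80 N).
It also fails if it takes over 40 s, if anything falls off the work surface, if the arm or the gripper's body presses on something with over 40 N, if the wrist force passes 120 N, or if a joint passes its speed limit or range.

## Working session

There is one attempt and no reset: what is moved stays moved. The work goes in short steps, Python scripts to look and compute and a shell command to move; the robot and the scene stay as the last step left them, time stands still between calls to the robot, and variables do not carry over. Pictures are saved under pics/ and viewed, at most 10 in all, crops included, and the job is handed in when it is done.

```bash
mkdir -p pics; cat > h.py <<'E'
import numpy as np, cv2
from cell import robot
def snap(n,f):
    s=robot.snapshot(n); cv2.imwrite('pics/'+f+'.png',s['frame'][:,:,::-1]); np.save('pics/'+f+'.npy',s,allow_pickle=True); return s
def load(f): return np.load('pics/'+f+'.npy',allow_pickle=True).item()
def cam(s):
    f=200/np.tan(np.radians(s['fovy'])/2)
    return np.array([[f,0,s['cx']],[0,f,s['cy']],[0,0,1]]),np.array([s['k1'],0,0,0,0.]),np.diag([1,-1,-1,1])@s['camera_from_world']
def ray(s,uv):
    K,d,T=cam(s); p=cv2.undistortPoints(np.array([[uv]],float),K,d)[0,0]
    R=T[:3,:3]; return -R.T@T[:3,3], R.T@np.array([p[0],p[1],1])
def onz(s,uv,z):
    o,v=ray(s,uv); return o+v*(z-o[2])/v[2]
def proj(s,P):
    K,d,T=cam(s); return cv2.projectPoints(np.array(P,float).reshape(-1,1,3),cv2.Rodrigues(T[:3,:3])[0],T[:3,3],K,d)[0][:,0]
E
python3 - <<'E'
from h import *
for n in('scene','top'):
    s=snap(n,n+'0'); print(n,s['fovy'],s['k1'],np.linalg.inv(s['camera_from_world'])[:3].round(3).tolist())
o=robot.get_obs(); print(o['tool_pos'],o['eef_rot'],o['opening'],o['ft_force'])
E
```

```text
scene 56.532900599554 0.011125467254042941 [[-0.878, 0.201, -0.434, 0.131], [-0.478, -0.395, 0.784, 0.761], [-0.014, 0.897, 0.443, 0.52]]
top 53.31407515831595 -0.008232762278612997 [[-0.022, 0.995, -0.102, 0.397], [-1.0, -0.023, -0.015, -0.014], [-0.017, 0.101, 0.995, 1.434]]
[ 0.19988085 -0.61787169  0.23035559] [[ 9.51434777e-01  3.07849711e-01 -6.47865168e-04]
 [ 3.07850378e-01 -9.51433269e-01  1.69683264e-03]
 [-9.40310372e-05 -1.81387112e-03 -9.99998351e-01]] 0.08535491646000648 [-0.42566684  0.21274011 -0.21431641]
```

View pics/top0.png

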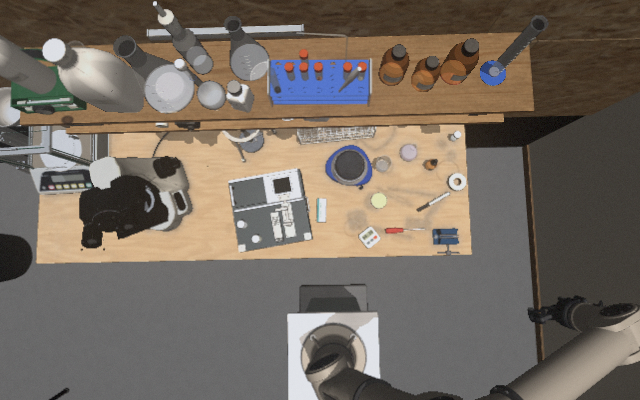

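View pics/scene0.png

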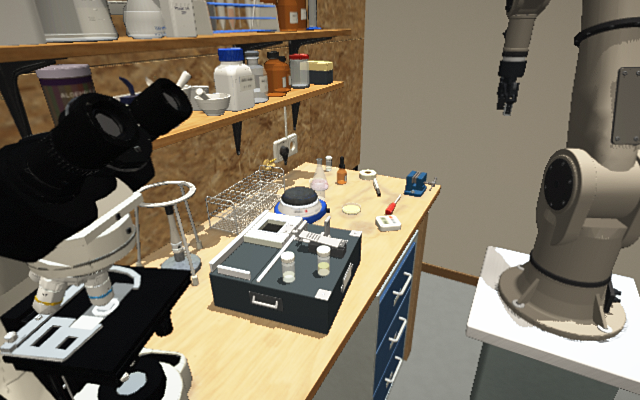

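The top view shows the safe around px (228–312, 168–250), with the lid at the back right, the bolt at about (283,222) and the vials at (241,224) and (256,239). I'll enlarge it.

```bash
python3 - <<'E'
from h import *
t=load('top0')['frame'][160:260,222:332,::-1]
cv2.imwrite('pics/topc.png',cv2.resize(t,None,fx=6,fy=6,interpolation=cv2.INTER_CUBIC)[:600])
E
```

```text
(no output)
```

View pics/topc.png

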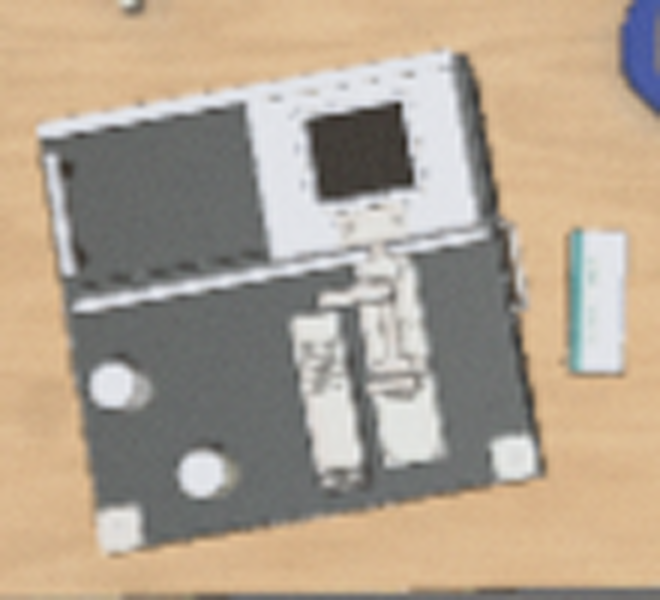

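Front deck corners are at crop (102,553) and (543,475), and the well centre is at (360,150). The tab is at about (395,381), the ribbed pad at (318,362), and the vial caps at (112,385) and (203,472). I'll fit the pose from these.

```bash
cat >> h.py <<'E'
from scipy.optimize import least_squares
def W(pose,P):
    x,y,a=pose;c,s=np.cos(a),np.sin(a);P=np.atleast_2d(np.array(P,float))/1000
    return np.c_[x+c*P[:,0]-s*P[:,1],y+s*P[:,0]+c*P[:,1],P[:,2]]
E
python3 - <<'E'
from h import *
s=load('top0')
c=np.array([[102,553],[543,475],[360,150],[395,381]]);uv=np.array([222,160])+(c+.5)/6-.5
M=[[-122.5,125,85],[-122.5,-125,85],[73,-58,102],[-60,-58,141]]
r=least_squares(lambda p:(proj(s,W(p,M))-uv).ravel(),[.6,.1,.15])
print(r.x, r.fun.round(2))
print('pred pad,arm px',((proj(s,W(r.x,[[-42,-19,118],[-8,-41,127]]))-[222,160])*6).round(0))
for p in [(112,385),(203,472)]:
    w=onz(s,np.array([222,160])+(np.array(p)+.5)/6-.5,.14)[:2]-r.x[:2];a=r.x[2];print('vial',np.cos(a)*w[0]+np.sin(a)*w[1],-np.sin(a)*w[0]+np.cos(a)*w[1])
o=robot.get_obs();R=o['eef_rot'];print('tool yaw y',np.degrees(np.arctan2(R[1,1],R[0,1])))
print(W(r.x,M+[[-42,-19,118]]))
np.save('pose.npy',r.x)
E
```

```text
[0.51064561 0.20321035 0.15790133] [ 0.3   0.01 -0.34 -0.26  0.31  0.3  -0.26 -0.04]
pred pad,arm px [[321. 361.]
 [348. 292.]]
vial -0.03473629794284743 0.09328475731976098
vial -0.09006353561392007 0.0520141898242579
tool yaw y -72.07027772092695
[[0.37001382 0.30739265 0.085     ]
 [0.40932532 0.06050278 0.085     ]
 [0.59185771 0.15741086 0.102     ]
 [0.46051231 0.13649714 0.141     ]
 [0.47215578 0.17784239 0.118     ]]
```

```bash
cat >> h.py <<'E'
def to(x,y,h):
    "deltas (tool axes, cm / deg) to safe-frame mm x,y and height h mm over deck"
    p=np.load('pose.npy');o=robot.get_obs();R=np.array(o['eef_rot'])
    d=R.T@(W(p,[[x,y,85+h]])[0]-o['tool_pos'])*100
    Rt=np.array([[np.cos(p[2]),np.sin(p[2]),0],[np.sin(p[2]),-np.cos(p[2]),0],[0,0,-1]])
    print(d.round(2),np.degrees(cv2.Rodrigues(R.T@Rt)[0].ravel()).round(2),'F',np.round(o['ft_force'],1),'open',round(o['opening'],4),'t',o['time_s'])
E
python3 - <<'E'
from h import *
o=robot.get_obs();print((o['eef_rot'].T@(np.array([.42,-.3,.27])-o['tool_pos'])*100).round(2))
to(-38,-38.5,140)
E
```

```text
[ 30.73 -23.47  -3.92]
[ 50.5  -65.34   0.65] [-0.1   0.01  8.88] F [-0.4  0.2 -0.2] open 0.0854 t 0.1
```

```bash
python3 -m pendant '[{"jaw":29,"dp":[3,-2.3,-0.4],"angular":[0,0,0]},{"jaw":29,"dp":[6,-4.6,-0.8],"angular":[0,0,0]},{"jaw":29,"dp":[9,-6.9,-1.2],"angular":[0,0,0]},{"jaw":29,"dp":[12,-9.2,-1.6],"angular":[0,0,3]},{"jaw":29,"dp":[15,-11.5,-2],"angular":[0,0,3]},{"jaw":29,"dp":[18,-13.8,-2.4],"angular":[0,0,5]},{"jaw":29,"dp":[21,-16.1,-2.8],"angular":[0,0,5]},{"jaw":29,"dp":[24,-18.4,-3.2],"angular":[0,0,8.9]},{"jaw":29,"dp":[27,-20.7,-3.6],"angular":[0,0,8.9]},{"jaw":29,"dp":[30,-23,-3.9],"angular":[0,0,8.9]},{"jaw":29,"dp":[32,-26,-3.9],"angular":[0,0,8.9]},{"jaw":29,"dp":[33.5,-29,-3.9],"angular":[0,0,8.9]}]'; python3 -c "
from h import *
to(-38,-38.5,160)"
```

```text
time_s: 1.1
tool_pos: [0.4309, -0.2369, 0.2702]
eef_rot: [[0.987, 0.159, 0.001], [0.159, -0.987, 0.0], [0.001, -0.0, -1.0]]
ft_force: [-0.1, -0.7, -0.9]
opening: 0.0248
grasp_force: 0.0
[ 11.05 -38.35   2.54] [-0.02 -0.04  0.09] F [-0.1 -0.7 -0.9] open 0.0248 t 1.1
```

```bash
python3 -m pendant '[{"jaw":29,"dp":[1.1,-3.8,0],"angular":[0,0,0]},{"jaw":29,"dp":[2.2,-7.6,0],"angular":[0,0,0]},{"jaw":29,"dp":[3.3,-11.4,0],"angular":[0,0,0]},{"jaw":29,"dp":[4.4,-15.2,0],"angular":[0,0,0]},{"jaw":29,"dp":[5.5,-19,0],"angular":[0,0,0]},{"jaw":29,"dp":[6.6,-22.8,0.5],"angular":[0,0,0]},{"jaw":29,"dp":[7.7,-26.6,1],"angular":[0,0,0]},{"jaw":29,"dp":[8.8,-30.4,1.5],"angular":[0,0,0]},{"jaw":29,"dp":[9.9,-34.2,2],"angular":[0,0,0]},{"jaw":29,"dp":[10.9,-37.5,2.5],"angular":[0,0,0]},{"jaw":29,"dp":[11.1,-38.4,2.5],"angular":[0,0,0]},{"jaw":29,"dp":[11.1,-38.4,2.5],"angular":[0,0,0]}]'; python3 -c "
from h import *
s=snap('wrist','w1');
P=W(np.load('pose.npy'),[[-60,-58,141],[-42,-19,118],[-8,-41,127],[73,-58,102],[-14,-6,116],[-14,-32,116]])
print(proj(s,P).round(0))
to(-38,-38.5,80)"
```

```text
time_s: 2.1
tool_pos: [0.478, 0.1607, 0.2448]
eef_rot: [[0.987, 0.163, -0.001], [0.163, -0.987, 0.001], [-0.001, -0.002, -1.0]]
ft_force: [0.1, -0.0, -0.3]
opening: 0.0245
grasp_force: 0.0
[[357. 230.]
 [307. 199.]
 [335. 158.]
 [358.  49.]
 [290. 164.]
 [323. 164.]]
[ 0.11 -0.14  7.98] [0.02 0.07 0.13] F [ 0.2 -0.3  1. ] open 0.025 t 2.15
```

View pics/w1.png

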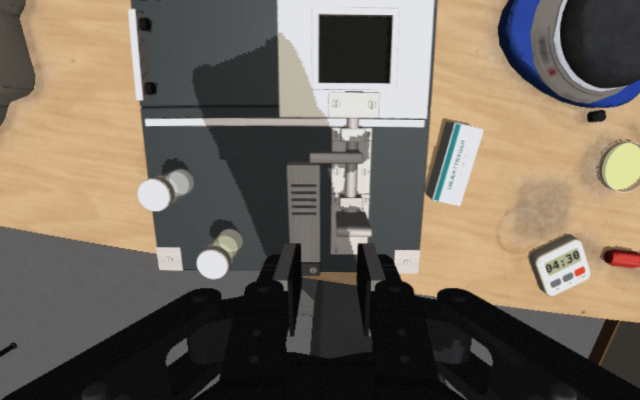

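The prediction and picture agree within 3 px: strip end (289–321,164), ribs (304,199), well (355,49). Both vials are clear of the path. Next I descend to about 50 mm above the deck.

```bash
python3 -m pendant '[{"jaw":29,"dp":[0.3,-0.2,2],"angular":[0,0,0]},{"jaw":29,"dp":[0.3,-0.2,5],"angular":[0,0,0]},{"jaw":29,"dp":[0.3,-0.2,7],"angular":[0,0,0]},{"jaw":29,"dp":[0.3,-0.2,9],"angular":[0,0,0]},{"jaw":29,"dp":[0.3,-0.2,10],"angular":[0,0,0]},{"jaw":29,"dp":[0.3,-0.2,10.5],"angular":[0,0,0]},{"jaw":29,"dp":[0.3,-0.2,11],"angular":[0,0,0]},{"jaw":29,"dp":[0.3,-0.2,11],"angular":[0,0,0]}]'; python3 -c "
from h import *
s=snap('wrist','w2');i=cv2.resize(s['frame'][130:350,220:460,::-1],None,fx=2.5,fy=2.5)
cv2.imwrite('pics/w2c.png',i)
to(-36,-38.5,35)"
```

```text
time_s: 2.82
tool_pos: [0.4818, 0.1588, 0.1353]
eef_rot: [[0.988, 0.156, 0.0], [0.156, -0.988, -0.001], [0.0, 0.001, -1.0]]
ft_force: [-0.0, 0.8, 0.4]
opening: 0.0248
grasp_force: 0.0
[-0.09 -0.05  1.58] [ 0.02 -0.05 -0.06] F [-0.7 -0.6  0.1] open 0.0248 t 2.8667
```

View pics/w2c.png

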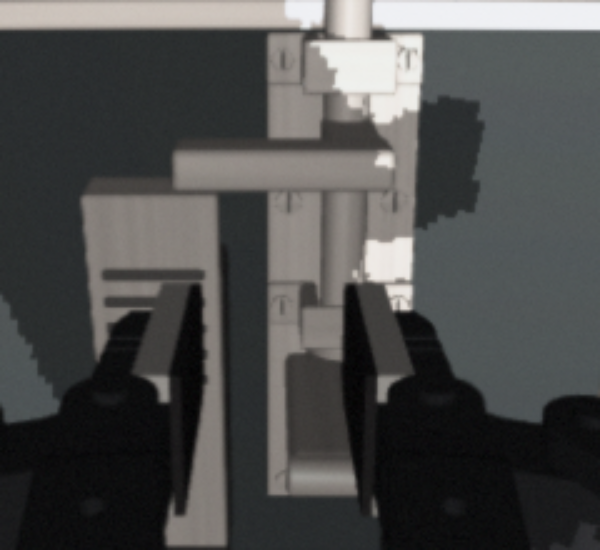

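Finger B's tip at crop (367,283) lines up with the tab, whose top edge is at row ~475. Finger A's tip at (178,283) is over the strip (85–225), and there is clearance to both tab and arm. Now I press down gently.

```bash
python3 -m pendant '[{"jaw":29,"dp":[0,0,0.8],"angular":[0,0,0]},{"jaw":29,"dp":[0,0,1.6],"angular":[0,0,0]},{"jaw":29,"dp":[0,0,1.6],"angular":[0,0,0]}]' | grep -E 'pos|ft'; python3 -m pendant '[{"jaw":29,"dp":[0,0,0.3],"angular":[0,0,0]},{"jaw":29,"dp":[0,0,0.3],"angular":[0,0,0]}]'| grep -E 'pos|ft';  python3 -m pendant '[{"jaw":29,"dp":[0,0,0.3],"angular":[0,0,0]},{"jaw":29,"dp":[0,0,0.3],"angular":[0,0,0]}]'| grep -E 'pos|ft'; python3 -m pendant '[{"jaw":29,"dp":[0,0,0.3],"angular":[0,0,0]},{"jaw":29,"dp":[0,0,0.3],"angular":[0,0,0]}]'| grep -E 'pos|ft'
```

```text
tool_pos: [0.4815, 0.1595, 0.1184]
ft_force: [0.6, -0.5, 1.9]
tool_pos: [0.4818, 0.1597, 0.1162]
ft_force: [0.4, -0.4, 2.8]
tool_pos: [0.482, 0.1597, 0.1133]
ft_force: [0.3, -1.0, 4.1]
tool_pos: [0.4821, 0.1598, 0.1108]
ft_force: [-0.4, -1.2, 7.5]
```

```bash
python3 -m pendant '[{"jaw":29,"dp":[0,0,0.1],"angular":[0,0,0]},{"jaw":29,"dp":[0,0,0.1],"angular":[0,0,0]}]'| grep -E 'pos|ft'; python3 -m pendant '[{"jaw":29,"dp":[-0.3,0,0],"angular":[0,0,0]},{"jaw":29,"dp":[-0.6,0,0],"angular":[0,0,0]},{"jaw":29,"dp":[-0.9,0,0],"angular":[0,0,0]},{"jaw":29,"dp":[-1.2,0,0],"angular":[0,0,0]},{"jaw":29,"dp":[-1.5,0,0],"angular":[0,0,0]},{"jaw":29,"dp":[-1.5,0,0],"angular":[0,0,0]}]' | grep -E 'pos|ft'; python3 -c "
from h import *
to(-75,-38.5,27)"
```

```text
tool_pos: [0.4821, 0.1598, 0.1106]
ft_force: [-2.3, -2.0, 12.3]
tool_pos: [0.4705, 0.1587, 0.1111]
ft_force: [4.6, 0.1, 5.9]
[-2.83  0.09 -0.12] [-0.11 -0.52 -0.03] F [4.6 0.1 5.9] open 0.0249 t 4.2833
```

```bash
python3 -m pendant '[{"jaw":29,"dp":[-0.2,0,0.1],"angular":[0,0,0]},{"jaw":29,"dp":[-0.5,0,0.1],"angular":[0,0,0]},{"jaw":29,"dp":[-0.8,0,0.1],"angular":[0,0,0]},{"jaw":29,"dp":[-1,0,0.1],"angular":[0,0,0]},{"jaw":29,"dp":[-1,0,0.1],"angular":[0,0,0]}]' | grep -E 'pos|ft'; python3 -c "
from h import *
to(-75,-38.5,27)"
```

```text
tool_pos: [0.4626, 0.1575, 0.1109]
ft_force: [7.4, 0.4, 5.4]
[-2.04  0.09 -0.14] [-0.14 -0.75 -0.05] F [7.4 0.4 5.4] open 0.0247 t 4.7
```

```bash
python3 -m pendant '[{"jaw":29,"dp":[-0.3,0,0],"angular":[0,0,0]},{"jaw":29,"dp":[-0.6,0,0],"angular":[0,0,0]},{"jaw":29,"dp":[-0.9,0,0],"angular":[0,0,0]},{"jaw":29,"dp":[-1.2,0,0],"angular":[0,0,0]},{"jaw":29,"dp":[-1.5,0,0],"angular":[0,0,0]},{"jaw":29,"dp":[-1.5,0,0],"angular":[0,0,0]}]' | grep -E 'pos|ft'; python3 -c "
from h import *
s=snap('wrist','w3');i=cv2.resize(s['frame'][130:350,220:460,::-1],None,fx=2.5,fy=2.5)
cv2.imwrite('pics/w3c.png',i)
to(-75,-38.5,27)"
```

```text
tool_pos: [0.4487, 0.1555, 0.1114]
ft_force: [8.1, -0.3, 8.4]
[-0.63  0.12 -0.07] [-0.17 -0.84 -0.06] F [7.4 0.1 7.9] open 0.0248 t 5.25
```

View pics/w3c.png

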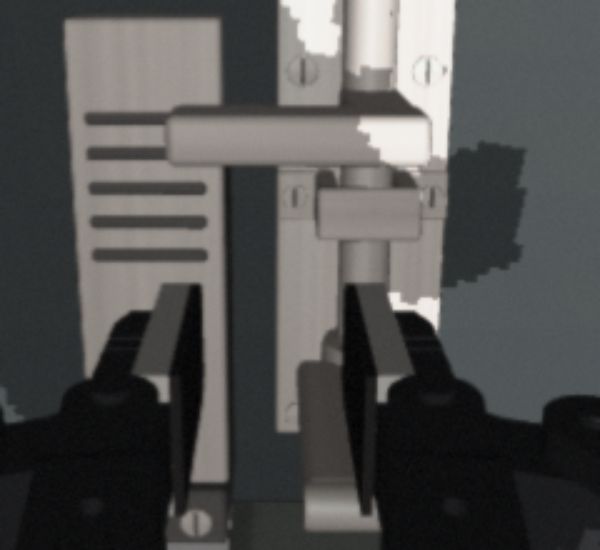

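The cross arm at crop (300,135) has now passed the strip end and lies over the ribs, and the bolt is about 20 mm drawn. I keep pushing to the stop.

```bash
python3 -m pendant '[{"jaw":29,"dp":[-0.3,0,0],"angular":[0,0,0]},{"jaw":29,"dp":[-0.6,0,0],"angular":[0,0,0]},{"jaw":29,"dp":[-0.9,0,0],"angular":[0,0,0]},{"jaw":29,"dp":[-0.9,0,0],"angular":[0,0,0]}]' | grep -E 'pos|ft';python3 -m pendant '[{"jaw":29,"dp":[-0.2,0,0],"angular":[0,0,0]},{"jaw":29,"dp":[-0.4,0,0],"angular":[0,0,0]},{"jaw":29,"dp":[-0.4,0,0],"angular":[0,0,0]}]' | grep -E 'pos|ft'; python3 -c "
from h import *
to(-75,-38.5,27)"
```

```text
tool_pos: [0.4417, 0.1546, 0.1117]
ft_force: [12.7, 0.9, 5.3]
tool_pos: [0.4416, 0.1547, 0.1121]
ft_force: [20.8, 1.9, -3.1]
[0.08 0.14 0.01] [-0.32 -1.57 -0.  ] F [20.8  1.9 -3.1] open 0.0249 t 5.8333
```

```bash
python3 -m pendant '[{"jaw":29,"dp":[0.4,0,0],"angular":[0,0,0]},{"jaw":29,"dp":[0.8,0,-0.1],"angular":[0,0,0]},{"jaw":29,"dp":[1.3,0,-0.4],"angular":[0,0,0]},{"jaw":29,"dp":[1.3,0,-0.4],"angular":[0,0,0]}]' | grep -E 'pos|ft'; python3 -c "
from h import *
to(73,-58,75)"
```

```text
tool_pos: [0.4434, 0.1542, 0.1128]
ft_force: [1.0, 1.5, 2.9]
[14.73  2.01 -4.68] [-0.06 -0.14 -0.02] F [1.  1.5 2.9] open 0.0246 t 6.1667
```

```bash
python3 -m pendant '[{"jaw":29,"dp":[0.5,0,-0.3],"angular":[0,0,0]},{"jaw":29,"dp":[0.6,0,-2],"angular":[0,0,0]},{"jaw":29,"dp":[0.6,0,-4.5],"angular":[0,0,0]},{"jaw":29,"dp":[0.6,0,-5.5],"angular":[0,0,0]},{"jaw":10,"dp":[3.5,0.4,-5.5],"angular":[0,0,0]},{"jaw":0,"dp":[7,0.8,-5.5],"angular":[0,0,0]},{"jaw":0,"dp":[11,1.2,-5.5],"angular":[0,0,0]},{"jaw":0,"dp":[14,1.8,-5.5],"angular":[0,0,0]},{"jaw":0,"dp":[14.7,1.8,-5.5],"angular":[0,0,0]},{"jaw":0,"dp":[14.7,1.8,-5.5],"angular":[0,0,0]}]'; python3 -c "
from h import *
s=snap('wrist','w4')
print(proj(s,W(np.load('pose.npy'),[[73,-58,102],[100,-28,102],[46,-88,102],[-90,-58,141]])).round(0))
to(73,-58,9)"
```

```text
time_s: 7.0
tool_pos: [0.5914, 0.158, 0.1658]
eef_rot: [[0.988, 0.155, -0.001], [0.155, -0.988, 0.0], [-0.001, -0.0, -1.0]]
ft_force: [0.4, -0.6, -0.3]
opening: 0.0001
grasp_force: 0.0
[[330. 219.]
 [280. 176.]
 [377. 259.]
 [330. 469.]]
[0.24 0.15 7.19] [-0.02  0.15 -0.05] F [-0.3  0.8  0.5] open -0.0001 t 7.05
```

View pics/w4.png

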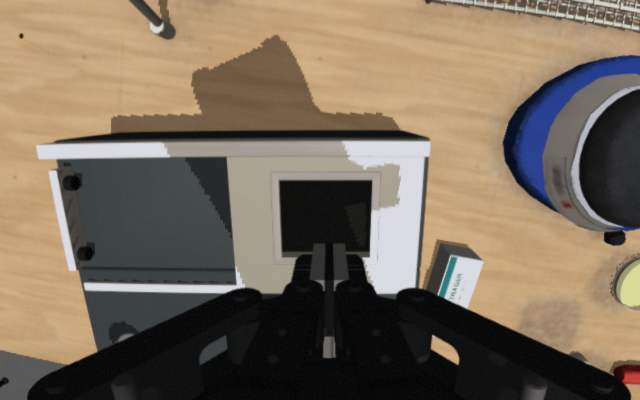

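The well is centred at (325,218), about 2 mm to +y of the prediction, and it is open and clear. I lower the shut fingertips into it.

```bash
python3 -m pendant '[{"jaw":0,"dp":[0.2,0,2],"angular":[0,0,0]},{"jaw":0,"dp":[0.2,0,4],"angular":[0,0,0]},{"jaw":0,"dp":[0.2,0,5.5],"angular":[0,0,0]},{"jaw":0,"dp":[0.2,0,6.2],"angular":[0,0,0]},{"jaw":0,"dp":[0.2,0,6.7],"angular":[0,0,0]},{"jaw":0,"dp":[0.2,0,7.1],"angular":[0,0,0]},{"jaw":0,"dp":[0.2,0,7.1],"angular":[0,0,0]}]'|grep -E 'pos|ft'; python3 -m pendant '[{"jaw":0,"dp":[0,-0.4,0],"angular":[0,0,0]},{"jaw":0,"dp":[0,-0.8,0],"angular":[0,0,0]},{"jaw":0,"dp":[0,-1.2,0],"angular":[0,0,0]},{"jaw":0,"dp":[0,-1.6,0],"angular":[0,0,0]},{"jaw":0,"dp":[0,-2,0],"angular":[0,0,0]},{"jaw":0,"dp":[0,-2.4,0],"angular":[0,0,0]},{"jaw":0,"dp":[0,-2.8,0],"angular":[0,0,0]},{"jaw":0,"dp":[0,-3.2,0],"angular":[0,0,0]},{"jaw":0,"dp":[0,-3.2,0],"angular":[0,0,0]}]'|grep -E 'pos|ft'; python3 -c "
from h import *
to(73,64,9)"
```

```text
tool_pos: [0.5915, 0.159, 0.0962]
ft_force: [1.1, 0.2, 0.5]
tool_pos: [0.5873, 0.1919, 0.0968]
ft_force: [-0.2, 0.2, 3.7]
[-0.08 -8.72  0.28] [-0.05 -0.07  0.03] F [-0.2  0.2  3.7] open 0.0 t 8.3833
```

```bash
python3 -m pendant '[{"jaw":0,"dp":[0,-0.4,0],"angular":[0,0,0]},{"jaw":0,"dp":[0,-0.8,0],"angular":[0,0,0]},{"jaw":0,"dp":[0,-1.2,0],"angular":[0,0,0]},{"jaw":0,"dp":[0,-1.6,0],"angular":[0,0,0]}]'|grep -E 'pos|ft'; python3 -c "
from h import *
s=snap('wrist','w5');to(73,64,9)"
```

```text
tool_pos: [0.585, 0.2063, 0.0968]
ft_force: [1.1, -1.7, 5.4]
[-0.09 -7.12  0.29] [-0.04 -0.08  0.01] F [ 0.8 -1.   4.2] open -0.0003 t 8.7667
```

View pics/w5.png

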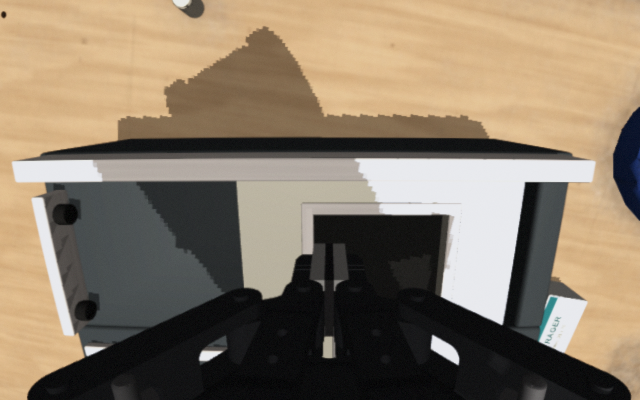

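The fingers sit against the well's +y wall (315,215) and the lid is moving: a gap has opened on its right at px 515–535. I keep pushing.

```bash
python3 -m pendant '[{"jaw":0,"dp":[0,-0.5,0],"angular":[0,0,0]},{"jaw":0,"dp":[0,-1,0],"angular":[0,0,0]},{"jaw":0,"dp":[0,-1.6,0],"angular":[0,0,0]},{"jaw":0,"dp":[0,-2.2,0],"angular":[0,0,0]},{"jaw":0,"dp":[0,-2.8,0],"angular":[0,0,0]},{"jaw":0,"dp":[0,-3.4,0],"angular":[0,0,0]},{"jaw":0,"dp":[0,-4,0],"angular":[0,0,0]},{"jaw":0,"dp":[0,-4.6,0],"angular":[0,0,0]},{"jaw":0,"dp":[0,-5.2,0],"angular":[0,0,0]},{"jaw":0,"dp":[0,-5.7,0],"angular":[0,0,0]},{"jaw":0,"dp":[0,-6,0],"angular":[0,0,0]},{"jaw":0,"dp":[0,-6,0],"angular":[0,0,0]}]'|grep -E 'pos|ft'; python3 -m pendant '[{"jaw":0,"dp":[0,-0.3,0],"angular":[0,0,0]},{"jaw":0,"dp":[0,-0.6,0],"angular":[0,0,0]},{"jaw":0,"dp":[0,-0.6,0],"angular":[0,0,0]}]'|grep -E 'pos|ft'; python3 -c "
from h import *
to(73,64,9)"
```

```text
tool_pos: [0.5754, 0.267, 0.0967]
ft_force: [0.2, 0.5, 5.1]
tool_pos: [0.5746, 0.2721, 0.0967]
ft_force: [0.3, -0.4, 5.7]
[-0.1  -0.6   0.27] [-0.03 -0.08 -0.02] F [ 0.3 -0.4  5.7] open 0.0001 t 10.0167
```

```bash
python3 -m pendant '[{"jaw":0,"dp":[0,-0.2,0],"angular":[0,0,0]},{"jaw":0,"dp":[0,-0.4,0],"angular":[0,0,0]},{"jaw":0,"dp":[0,-0.4,0],"angular":[0,0,0]}]'|grep -E 'pos|ft'; python3 -m pendant '[{"jaw":0,"dp":[0,-0.2,0],"angular":[0,0,0]},{"jaw":0,"dp":[0,-0.4,0],"angular":[0,0,0]},{"jaw":0,"dp":[0,-0.4,0],"angular":[0,0,0]}]'|grep -E 'pos|ft'; python3 -m pendant '[{"jaw":0,"dp":[0,-0.2,0],"angular":[0,0,0]},{"jaw":0,"dp":[0,-0.4,0],"angular":[0,0,0]},{"jaw":0,"dp":[0,-0.4,0],"angular":[0,0,0]}]'|grep -E 'pos|ft'; python3 -c "
from h import *
s=snap('wrist','w6');to(73,64,9)"
```

```text
tool_pos: [0.5741, 0.2757, 0.0967]
ft_force: [1.5, -1.1, 5.2]
tool_pos: [0.5734, 0.2796, 0.0967]
ft_force: [0.6, -1.3, 5.5]
tool_pos: [0.5728, 0.2836, 0.0967]
ft_force: [0.6, -1.4, 5.7]
[-0.1   0.56  0.27] [-0.02 -0.07 -0.04] F [ 0.9 -0.9  5.6] open 0.0 t 10.8167
```

View pics/w6.png

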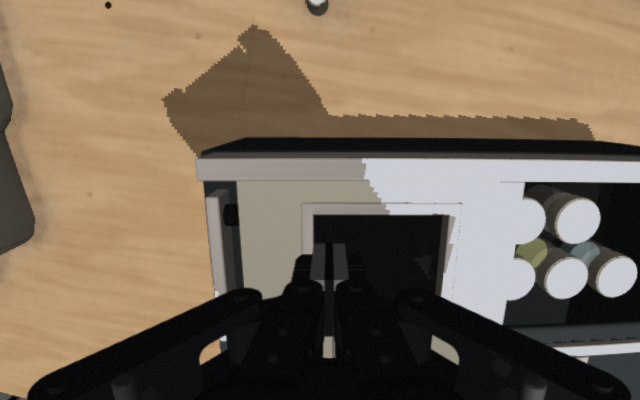

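The lid's left edge (237) is nearly at its buffers (231,213), so only a few millimetres remain.

```bash
for i in 1 2; do :; done; python3 -m pendant '[{"jaw":0,"dp":[0,-0.2,0],"angular":[0,0,0]},{"jaw":0,"dp":[0,-0.4,0],"angular":[0,0,0]},{"jaw":0,"dp":[0,-0.4,0],"angular":[0,0,0]}]'|grep -E 'pos|ft'; python3 -m pendant '[{"jaw":0,"dp":[0,-0.2,0],"angular":[0,0,0]},{"jaw":0,"dp":[0,-0.4,0],"angular":[0,0,0]},{"jaw":0,"dp":[0,-0.4,0],"angular":[0,0,0]}]'|grep -E 'pos|ft'; python3 -m pendant '[{"jaw":0,"dp":[0,-0.2,0],"angular":[0,0,0]},{"jaw":0,"dp":[0,-0.3,0],"angular":[0,0,0]},{"jaw":0,"dp":[0,-0.3,0],"angular":[0,0,0]}]'|grep -E 'pos|ft'; python3 -c "
from h import *
to(73,64,9)"
```

```text
tool_pos: [0.5725, 0.2854, 0.0967]
ft_force: [0.4, -3.9, 8.0]
tool_pos: [0.5725, 0.2855, 0.0967]
ft_force: [-0.7, -10.8, 11.9]
tool_pos: [0.5725, 0.2856, 0.0967]
ft_force: [-2.2, -13.4, 12.6]
[-0.1   0.77  0.28] [ 0.75  0.13 -0.3 ] F [ -2.2 -13.4  12.6] open -0.0 t 11.5667
```

Fully open against the buffers. I ease off, lift out, and check.

```bash
python3 -m pendant '[{"jaw":0,"dp":[0,0.4,0],"angular":[0,0,0]},{"jaw":0,"dp":[0,0.8,0],"angular":[0,0,0]},{"jaw":0,"dp":[0,1.2,0],"angular":[0,0,0]},{"jaw":0,"dp":[0,1.6,0],"angular":[0,0,0]},{"jaw":0,"dp":[0,1.6,-0.5],"angular":[0,0,0]},{"jaw":0,"dp":[0,1.6,-2],"angular":[0,0,0]},{"jaw":0,"dp":[0,1.6,-5],"angular":[0,0,0]},{"jaw":0,"dp":[0,1.6,-9],"angular":[0,0,0]},{"jaw":0,"dp":[0,5,-11],"angular":[0,0,0]},{"jaw":0,"dp":[0,9,-12],"angular":[0,0,0]},{"jaw":0,"dp":[-3,13,-12],"angular":[0,0,0]},{"jaw":0,"dp":[-7,15,-12],"angular":[0,0,0]}]'|grep -E 'pos|ft'; python3 -m pendant '[{"jaw":0,"dp":[0,4,-1],"angular":[0,0,0]},{"jaw":0,"dp":[0,8,-1],"angular":[0,0,0]},{"jaw":0,"dp":[0,12,-1],"angular":[0,0,0]},{"jaw":0,"dp":[0,16,-1],"angular":[0,0,0]},{"jaw":0,"dp":[0,20,-1],"angular":[0,0,0]},{"jaw":0,"dp":[0,24,-1],"angular":[0,0,0]},{"jaw":0,"dp":[0,24,-1],"angular":[0,0,0]}]'|grep -E 'pos|ft'; python3 -c "
from h import *
t=snap('top','top9')['frame'][160:260,222:332,::-1]
cv2.imwrite('pics/top9c.png',cv2.resize(t,None,fx=6,fy=6,interpolation=cv2.INTER_CUBIC)[:600])"
```

```text
tool_pos: [0.5348, 0.1368, 0.2159]
ft_force: [0.6, -2.0, 0.7]
tool_pos: [0.5694, -0.1068, 0.2248]
ft_force: [-0.3, -1.2, 0.4]
```

View pics/top9c.png

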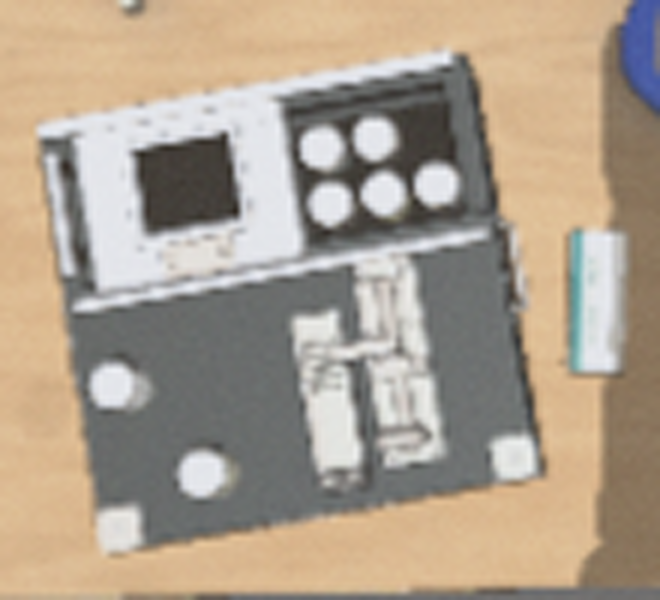

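The bolt is drawn and the vials are unmoved at (112,385) and (203,472). I'll measure the lid travel from the well's centroid before and after.

```bash
python3 - <<'E'
from h import *
def c(f,roi):
    x0,y0,x1,y1=roi;s=load(f);g=s['frame'][y0:y1,x0:x1].astype(float).mean(2)
    w=np.clip((210-g)/160,0,1); n,l,st,_=cv2.connectedComponentsWithStats((w>.5).astype(np.uint8))
    k=1+np.argmax(st[1:,4]);m=cv2.dilate((l==k).astype(np.uint8),np.ones((3,3)))*w;yy,xx=np.mgrid[y0:y1,x0:x1]
    u=[(m*xx).sum()/m.sum(),(m*yy).sum()/m.sum()];return u,onz(s,u,.097)
def r(a,b,c,d):return [int(222+a/6),int(160+b/6),int(222+c/6),int(160+d/6)]
a=c('top0',r(290,90,430,212));b=c('top9',r(118,125,258,240));print(a,b,np.linalg.norm(a[1]-b[1]))
E
```

```text
([np.float64(281.5927407278594), np.float64(184.96238008289131)], array([0.59234474, 0.15906265, 0.097     ])) ([np.float64(252.71654546523706), np.float64(190.19217123703865)], array([0.57679824, 0.25749779, 0.097     ])) 0.0996552543129706
```

```bash
python3 - <<'E'
from h import *
p=np.load('pose.npy');ys=np.arange(-125,130,.5)
def prof(f):
    s=load(f);g=s['frame'].astype(np.float32).mean(2);o=[]
    for x in (37,40,105,108):
        uv=proj(s,W(p,[[x,y,102] for y in ys])).astype(np.float32)
        o.append(cv2.remap(g,uv[:,0],uv[:,1],cv2.INTER_LINEAR).ravel())
    return np.array(o)
for f in('top0','top9'):
    q=prof(f)
    for i,r in enumerate(q):
        e=[(float(ys[k]),'up' if r[k+1]>r[k] else 'dn') for k in range(len(ys)-1) if (r[k]-150)*(r[k+1]-150)<0]
        print(f,i,e)
# scene: same check, left edge
s=snap('scene','scene9')
for f in('scene0','scene9'):
    for i,r in enumerate(prof(f)):
        print(f,i,[(float(ys[k]),'up' if r[k+1]>r[k] else 'dn') for k in range(len(ys)-1) if (r[k]-150)*(r[k+1]-150)<0])
E
```

```text
top0 0 [(-117.5, 'up'), (3.0, 'dn'), (112.0, 'up'), (121.0, 'dn'), (123.0, 'up')]
top0 1 [(-117.0, 'up'), (3.0, 'dn'), (112.5, 'up'), (121.5, 'dn'), (122.5, 'up')]
top0 2 [(-117.5, 'up'), (3.0, 'dn'), (122.0, 'up')]
top0 3 [(-117.5, 'up'), (3.0, 'dn'), (121.5, 'up')]
top9 0 [(-104.5, 'up'), (-89.5, 'dn'), (-74.0, 'up'), (-60.0, 'dn'), (-42.0, 'up'), (-29.5, 'dn'), (-17.5, 'up'), (102.0, 'dn'), (112.0, 'up'), (121.5, 'dn'), (123.0, 'up')]
top9 1 [(-107.0, 'up'), (-86.5, 'dn'), (-77.0, 'up'), (-57.5, 'dn'), (-46.0, 'up'), (-25.5, 'dn'), (-17.5, 'up'), (102.0, 'dn'), (112.0, 'up'), (121.5, 'dn'), (122.5, 'up')]
top9 2 [(-17.5, 'up'), (102.0, 'dn'), (121.0, 'up')]
top9 3 [(-18.5, 'up'), (102.5, 'dn'), (121.0, 'up')]
scene0 0 [(23.0, 'dn'), (115.0, 'up')]
scene0 1 [(10.0, 'dn'), (12.0, 'up'), (23.0, 'dn'), (116.0, 'up')]
scene0 2 [(14.0, 'dn')]
scene0 3 [(10.0, 'dn')]
scene9 0 [(-109.5, 'dn'), (-55.5, 'up'), (-37.5, 'dn'), (-26.5, 'up'), (107.0, 'dn'), (114.5, 'up'), (127.0, 'dn')]
scene9 1 [(-109.0, 'dn'), (-50.5, 'up'), (-44.0, 'dn'), (-22.0, 'up'), (108.0, 'dn'), (115.5, 'up'), (128.0, 'dn')]
scene9 2 [(-95.0, 'dn'), (-17.0, 'up'), (108.0, 'dn')]
scene9 3 [(-101.0, 'dn'), (-17.5, 'up'), (107.0, 'dn')]
```

All views give about 99.5 mm of travel, so friction probably dragged the lid back a few mm as I backed off. I'll give it one more shallow push and then lift straight up.

```bash
python3 -c "
from h import *
to(73,45,75)"
```

```text
[  6.06 -35.16   6.5 ] [-0.04  0.21 -0.31] F [-0.3  1.2 -0.3] open -0.0 t 13.25
```

```bash
python3 -m pendant '[{"jaw":0,"dp":[0.7,-4,0],"angular":[0,0,0]},{"jaw":0,"dp":[1.4,-8,0],"angular":[0,0,0]},{"jaw":0,"dp":[2.1,-12,0],"angular":[0,0,0]},{"jaw":0,"dp":[2.8,-16,0],"angular":[0,0,0]},{"jaw":0,"dp":[3.5,-20,0],"angular":[0,0,0]},{"jaw":0,"dp":[4.2,-24,0],"angular":[0,0,0]},{"jaw":0,"dp":[4.9,-28,0],"angular":[0,0,0]},{"jaw":0,"dp":[5.6,-32,1],"angular":[0,0,0]},{"jaw":0,"dp":[6.1,-35,3],"angular":[0,0,0]},{"jaw":0,"dp":[6.1,-35.2,6],"angular":[0,0,-0.3]},{"jaw":0,"dp":[6.1,-35.2,6.5],"angular":[0,0,-0.3]},{"jaw":0,"dp":[6.1,-35.2,6.5],"angular":[0,0,-0.3]}]'|grep -E 'pos|ft'; python3 -c "
from h import *
to(73,45,14.5)"
```

```text
tool_pos: [0.5728, 0.262, 0.1584]
ft_force: [0.4, 0.1, 0.5]
[0.28 0.32 5.89] [0.13 0.39 0.44] F [0.4 0.1 0.5] open -0.0001 t 14.25
```

```bash
python3 -m pendant '[{"jaw":0,"dp":[0.2,0.3,2],"angular":[0,0,0]},{"jaw":0,"dp":[0.2,0.3,4],"angular":[0,0,0]},{"jaw":0,"dp":[0.2,0.3,5],"angular":[0,0,0]},{"jaw":0,"dp":[0.2,0.3,5.6],"angular":[0,0,0]},{"jaw":0,"dp":[0.2,0.3,5.8],"angular":[0,0,0]},{"jaw":0,"dp":[0.2,0.3,5.8],"angular":[0,0,0]}]'|grep -E 'pos|ft'; python3 -m pendant '[{"jaw":0,"dp":[0,-0.4,0],"angular":[0,0,0]},{"jaw":0,"dp":[0,-0.8,0],"angular":[0,0,0]},{"jaw":0,"dp":[0,-1.2,0],"angular":[0,0,0]},{"jaw":0,"dp":[0,-1.6,0],"angular":[0,0,0]},{"jaw":0,"dp":[0,-1.6,0],"angular":[0,0,0]}]'|grep -E 'pos|ft'; python3 -c "
from h import *
to(73,72,14.5)"
```

```text
tool_pos: [0.5786, 0.2593, 0.1039]
ft_force: [0.2, -0.2, -0.8]
tool_pos: [0.5753, 0.2772, 0.1038]
ft_force: [0.5, 1.0, -0.0]
[-0.24 -0.91  0.43] [-0.07 -0.04  0.39] F [ 0.5  1.  -0. ] open -0.0002 t 15.1667
```

```bash
python3 -m pendant '[{"jaw":0,"dp":[0,0.5,0.2],"angular":[0,0,0]},{"jaw":0,"dp":[0,0.5,0.5],"angular":[0,0,0]},{"jaw":0,"dp":[0,0.5,0.5],"angular":[0,0,0]}]'|grep -E 'pos|ft'; python3 -m pendant '[{"jaw":0,"dp":[0,-0.4,0],"angular":[0,0,0]},{"jaw":0,"dp":[0,-0.8,0],"angular":[0,0,0]},{"jaw":0,"dp":[0,-1.1,0],"angular":[0,0,0]},{"jaw":0,"dp":[0,-1.1,0],"angular":[0,0,0]}]'|grep -E 'pos|ft'; python3 -m pendant '[{"jaw":0,"dp":[0,-0.2,0],"angular":[0,0,0]},{"jaw":0,"dp":[0,-0.4,0],"angular":[0,0,0]},{"jaw":0,"dp":[0,-0.4,0],"angular":[0,0,0]}]'|grep -E 'pos|ft'
```

```text
tool_pos: [0.5764, 0.2689, 0.0973]
ft_force: [-0.4, -0.3, 0.8]
tool_pos: [0.5746, 0.2819, 0.0983]
ft_force: [-0.6, -0.1, 0.6]
tool_pos: [0.5741, 0.2852, 0.0983]
ft_force: [-0.2, -1.1, 1.2]
```

```bash
python3 -m pendant '[{"jaw":0,"dp":[0,-0.2,0],"angular":[0,0,0]},{"jaw":0,"dp":[0,-0.4,0],"angular":[0,0,0]},{"jaw":0,"dp":[0,-0.4,0],"angular":[0,0,0]}]'|grep -E 'pos|ft'; python3 -m pendant '[{"jaw":0,"dp":[0,-0.2,0],"angular":[0,0,0]},{"jaw":0,"dp":[0,-0.3,0],"angular":[0,0,0]},{"jaw":0,"dp":[0,-0.3,0],"angular":[0,0,0]}]'|grep -E 'pos|ft'
```

```text
tool_pos: [0.574, 0.2857, 0.0982]
ft_force: [-0.6, -6.7, 2.4]
tool_pos: [0.574, 0.2859, 0.0981]
ft_force: [-0.1, -10.4, 4.3]
```

Against the stop again. I unload by about 7 mm of command overshoot, which leaves light contact, then lift straight up.

```bash
python3 -m pendant '[{"jaw":0,"dp":[0,0.3,0],"angular":[0,0,0]},{"jaw":0,"dp":[0,0.4,-0.2],"angular":[0,0,0]},{"jaw":0,"dp":[0,0.4,-0.8],"angular":[0,0,0]},{"jaw":0,"dp":[0,0.4,-2],"angular":[0,0,0]},{"jaw":0,"dp":[0,0.4,-5],"angular":[0,0,0]},{"jaw":0,"dp":[0,2,-9],"angular":[0,0,0]},{"jaw":0,"dp":[0,6,-11],"angular":[0,0,0]},{"jaw":0,"dp":[0,10,-12],"angular":[0,0,0]},{"jaw":0,"dp":[0,14,-12],"angular":[0,0,0]},{"jaw":0,"dp":[0,18,-12],"angular":[0,0,0]},{"jaw":0,"dp":[0,22,-12],"angular":[0,0,0]},{"jaw":0,"dp":[0,26,-12],"angular":[0,0,0]}]'|grep -E 'pos|ft'; python3 -m pendant '[{"jaw":0,"dp":[0,4,0],"angular":[0,0,0]},{"jaw":0,"dp":[0,8,0],"angular":[0,0,0]},{"jaw":0,"dp":[0,12,0],"angular":[0,0,0]},{"jaw":0,"dp":[0,12,0],"angular":[0,0,0]},{"jaw":0,"dp":[0,12,0],"angular":[0,0,0]}]'|grep -E 'pos|ft'; python3 - <<'E'
from h import *
p=np.load('pose.npy');ys=np.arange(-125,130,.5);snap('top','topA')
def prof(f,x,z,yy,thr):
    s=load(f);g=s['frame'].astype(np.float32).mean(2)
    uv=proj(s,W(p,[[x,y,z] for y in yy])).astype(np.float32);r=cv2.remap(g,uv[:,0],uv[:,1],cv2.INTER_LINEAR).ravel()
    return [float(yy[k]) for k in range(len(yy)-1) if (r[k]-thr)*(r[k+1]-thr)<0]
for f in('top9','topA'):print(f,[prof(f,x,102,ys,150) for x in(105,108)])
a,b,c=(load(f)['frame'].astype(int) for f in('top0','top9','topA'))
for r in((232,215,272,248),(312,190,330,225),(355,180,465,250),(370,140,465,180)):   # vials, box, right items, beaker
    x0,y0,x1,y1=r;print(r,np.abs(a-c)[y0:y1,x0:x1].max(2).__gt__(60).sum())
x0,y0,x1,y1=275,190,300,245;print('bolt diff top9-topA',(np.abs(b-c)[y0:y1,x0:x1].max(2)>60).sum(),'top0-topA',(np.abs(a-c)[y0:y1,x0:x1].max(2)>60).sum())
# bolt travel: tab shift along safe x, brightest-correlation of the tab/arm patch via phase profile
xs=np.arange(-110,10,1.)
for f in('top0','topA'):
    s=load(f);g=s['frame'].astype(np.float32).mean(2);uv=proj(s,W(p,[[x,-30,127] for x in xs])).astype(np.float32)
    print(cv2.remap(g,uv[:,0],uv[:,1],cv2.INTER_LINEAR).ravel()[50::3].round().astype(int))
E
```

```text
tool_pos: [0.6161, 0.0364, 0.2207]
ft_force: [0.7, 0.1, 0.4]
tool_pos: [0.6357, -0.0848, 0.2196]
ft_force: [0.1, 1.0, -0.5]
top9 [[-17.5, 102.0, 121.0], [-18.5, 102.5, 121.0]]
topA [[-12.0, 108.0, 121.0], [-12.0, 108.0, 121.5]]
(232, 215, 272, 248) 0
(312, 190, 330, 225) 224
(355, 180, 465, 250) 1075
(370, 140, 465, 180) 64
bolt diff top9-topA 0 top0-topA 234
[202 206 205 170 172 167 177 198 204 183 172 182 195 206 203 156 169 208
 193 135 106 107 107 181]
[204 207 222 202 193 154 182 214 203 177 183 193 195 206 214 176 127 109
 109 109 107 106 108 183]
```

The lid is now at 105 mm, and the bolt and vials haven't moved. The remaining image differences on the right come from the arm and its shadow. Handing in.

```bash
python3 -c "
from cell import robot
print(robot.hand_in())"
```

```text
the job is handed in; nothing more can be done
None
```

The safe is open and the job is handed in, but no verdict came back: the bolt is drawn to its stop, the lid measures about 105 mm open, the vials are unmoved, and the arm is clear; the bench items were not checked individually, because the arm and its shadow covered them in the last picture.

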